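# Weigh out chocolate bars on the pan scale

### The arm

A 7-joint arm with a two-finger parallel gripper is mounted at the origin on the work surface. World frame = base frame: x ahead of the robot, y to its left, z up, the work surface at z = 0. Lengths are in m, angles in rad, forces in N, time in s.
With the tool pointing down it reaches from about 0.4 to 0.9 m from the base axis. Payload 5.5 kg.
Tool frame: the origin (TCP) lies midway between the tips of the shut fingers; the grasp point (between the pads) lies 19 mm behind it; z points along the fingers, x is the direction in which the jaws open and shut, and the axes are right-handed (so a half turn about z gives the same grasp; the last joint's range is limited). The gripper opens to 92 mm and grips with 3 to 60 N. Pads are 19 mm wide; open, the fingers measure 130 mm over their backs; the gripper's body (75 mm by 190 mm) begins 47 mm behind the grasp point.
Start: joints at [-0.937, 0.501, -0.427, 1.55, 0.221, 1.138, -0.21], TCP at [0.235, 0.606, 0.227] pointing down, gripper open.
Joint ranges: [-2.88, 2.88], [-0.31, 2.03], [-1.54, 1.56], [0.2, 2.42], [-1.41, 4.55], [0.19, 2.02], [-2.57, 2.57]. Speed limits (rad/s): [2.57, 2.57, 3.14, 3.14, 3.14, 3.14, 3.14].

### API

Orientations are given as a unit quaternion [x, y, z, w].
In Python, from cell import * gives the robot as it stands. The module is installed in compiled form; this text tells all that it offers. Calls block until the motion is done:
- move_ptp(position, orientation): joint-space move of the TCP to a pose.
- move_linear(position, attitude=None, rate=0.15, contact_N=None): straight line of the TCP; attitude=None keeps the orientation; rate is the mean speed in m/s. With contact_N (N) it stops when the force on the tool has changed by that much, and returns True; else False.
- movej(angles): joint-space move.
- set_gripper(opening, effort=None): finger opening in m; effort is the grip in N (None keeps the last); returns when the fingers have stopped.
- sleep(seconds).
- ik(position, orientation): joint angles nearest the present ones, or None.
- capture(name): name is "scene" or "top" or "wrist"; returns a dict with "image" (384x512x3 uint8, red, green, blue), "vfov" (degrees; the focal length in pixels is half the picture's height over the tangent of half this angle, whatever the lens; pixels are square), "cx", "cy" (the principal point, pixels), "position" and "rotation" of the camera in the world. Camera axes: x right, y down, z forward; pixel columns grow to the right and rows downward; lengths in m; the calibration is good to about 2 mm. A picture is of the moment at which its call begins. There is no depth.
A pose or a line that the arm cannot do raises PlanningError and nothing moves.
- sign_off(): hands the job in, once; it reports no verdict.
Readings, each from a call of its own:
- read_time_s(): time.
- read_q(): joint angles.
- read_joint_vel(): joint speeds.
- read_joint_torque(): joint torques, N m.
- read_eef_pos(): TCP position.
- read_tool_rot(): TCP orientation.
- read_force(): force on the tool from outside, world axes, zero at the start.
- read_ft_torque(): the same for the moment, N m.
- read_finger_gap(): finger opening in m.
Only numpy, scipy, OpenCV 4.12 (cv2) and the standard library are available. Lean on these libraries where they do the work, as an engineer would, in place of code of your own. Each camera call takes 0.05 s, during which the arm holds its last target. There are 200 camera calls.

### The job

Weigh out the chocolate for this batch: lift the steel pail off the scale's hook and stand it upright on the counter so that it is not weighed, and move bars from the grooved wooden block onto the scale pan, beside the tin of nuts that is already on it, until the needle rests inside the broad dark mark on the dial. Bars you use must lie flat and wholly on the pan, the others must stay in the grooves of the block; leave the tin standing on the pan, do not lean on the pan, and leave the mug, canister and pepper mill alone.

Things in the scene. Friction and masses are not known exactly. Their poses are not given: they have to be found in the camera images.
- needle (a joint): Brass needle on the scale's white dial (120 mm disc right of the pan (-y), facing up and away from the robot). Rad: 0 = empty, needle at the dial's top; grows clockwise, 0.45 rad per 100 g on the pan (one tick per 100 g), 1 rad per 6.7 mm of pan travel. The broad dark mark spans 1.6 to 2.0 rad (356 to 444 g). Settles in 0.5 s; true only when just the load touches the pan.
- pan: Sprung steel pan, 200 mm (x) by 280 mm (y), flat; 6 mm lip on its far edge and sides, none towards the block. Origin: centre of its top face; x away from the block. Sinks straight down 3 mm per 100 g (327 N/m), travel 32 mm. Starts 4 mm beyond the block's edge; empty, its top is 2 mm below the groove floors.
- edge (a point): Middle of the block's edge nearest the pan, at groove-floor height, 70 mm above the counter. x points from block to pan, y along the edge, z up. The fixed wooden block spans x -170 to 0, y -140 to 140 mm here; five straight grooves along x, open at both ends, centred at y = -104, -52, 0, 52, 104 mm, 45 mm wide between ribs 7 mm wide, 6 mm high.
- long_a: Long chocolate bar, dark brown, 110 mm long (x), 42 mm wide (y), 26 mm high. Hidden mass 127 to 180 g. Origin: centre of the underside. Starts in a groove, its front end 7 to 14 mm short of the edge. Bars lie one to a groove, in any order, 10 mm apart: no room for fingers between, but a closed gripper fits in the groove behind.
- long_b: Long chocolate bar, dark brown, 110 mm long (x), 42 mm wide (y), 26 mm high. Hidden mass 127 to 180 g. Origin: centre of the underside. Starts in a groove, its front end 7 to 14 mm short of the edge. 
- long_c: Long chocolate bar, dark brown, 110 mm long (x), 42 mm wide (y), 26 mm high. Hidden mass 127 to 180 g. Origin: centre of the underside. Starts in a groove, its front end 7 to 14 mm short of the edge. 
- short_a: Short half chocolate bar, dark brown, 60 mm long (x), 42 mm wide (y), 26 mm high. Hidden mass 55 to 78 g. Origin: centre of the underside. Starts in a groove, its front end 32 to 39 mm short of the edge. 
- short_b: Short half chocolate bar, dark brown, 60 mm long (x), 42 mm wide (y), 26 mm high. Hidden mass 55 to 78 g. Origin: centre of the underside. Starts in a groove, its front end 32 to 39 mm short of the edge. 
- tin: Closed round metal tin of nuts, 60 mm across, 50 mm high, standing on the far part of the pan (its centre 162 to 167 mm past the edge) and weighed with the rest. Hidden mass 65 to 195 g. Origin: centre of its underside.
- pail: Small steel pail hanging by its rigid bail (in its x-z plane) on the pan's hook. 68 mm across, 45 mm high; bail 12 mm wide in y, crest underside 85, top 93 mm up; wooden grip 20 x 20 mm on it, 93 to 123 mm up. Hidden mass 150 to 260 g. Origin: centre of underside. From its rim to the crest 40 mm are clear. As it is lifted the pan and hook rise with it, 3 mm per 100 g.
- hook (a point): Top of the hook's peg where the pail hangs (190 mm along +y of edge, 60 mm past it); moves with the pan, 120 mm above the counter when empty. Peg 10 mm thick, runs along +y from a post at the pan's +y side (12 mm wide, y 140 to 148 mm of edge) and ends in a tip (y 208 to 214 mm) that rises 10 mm above the peg's top.
- mug: White mug, 80 mm across, 95 mm high, on the counter; bystander. Origin: centre of its underside.
- canister: White canister with wooden lid, 110 mm across, 124 mm high; bystander. Origin: centre of its underside.
- mill: Dark wooden pepper mill, 56 mm across, 165 mm high; bystander. Origin: centre of its underside.

How it is judged:
By the outcome, as a careful person would: the job done as asked, in the order asked, and still so for the second after the job is handed in, with the robot touching nothing.
It also fails if it takes over 64 s, if anything falls off the work surface, if the arm or the gripper's body presses on something with over 40 N, if the wrist force passes 120 N, or if a joint passes its speed limit or range.

## Working session

There is one attempt and no reset: what is moved stays moved. The work goes in short steps, each a Python script; the robot and the scene stay as the last script left them, time stands still between calls to the robot, and variables do not carry over. Pictures are saved under pics/ and viewed, about 8 in all and at most 12, crops included, and the job is handed in when it is done.

```bash
mkdir -p pics; python3 - <<'E'
from cell import *
import cv2
for n in ("scene","top"):
    c=capture(n); cv2.imwrite(f"pics/{n}0.png",cv2.resize(c["image"][:,:,::-1],(800,600),interpolation=cv2.INTER_CUBIC))
    print(n,c["vfov"],c["cx"],c["cy"],c["position"],c["rotation"])
print(read_eef_pos(),read_tool_rot(),read_time_s())
E
```

```text
scene 46.04728952373999 250.54327746133782 185.73934331312407 [ 1.05045495 -0.55591077  1.26302898] [ 0.89821208  0.34460519 -0.10124444 -0.25340064]
top 48.25612512940374 264.31070912906 187.44426611377983 [ 0.23820899 -0.0206801   1.68570982] [ 0.71066657 -0.69651489  0.06989054 -0.07025206]
[0.23537772 0.60519215 0.22577581] [ 8.25343054e-01  5.64630887e-01 -7.52744432e-04  4.87641698e-04] 0.1
```

View pics/scene0.png

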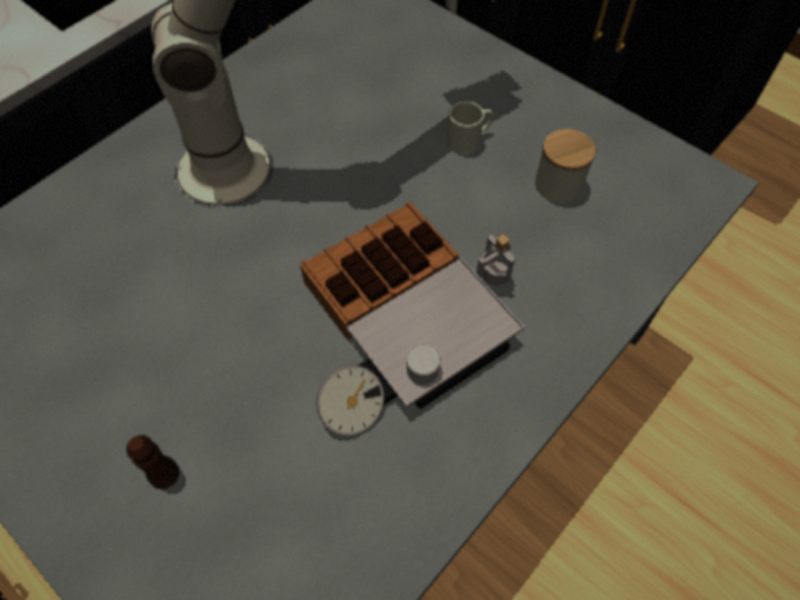

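View pics/top0.png

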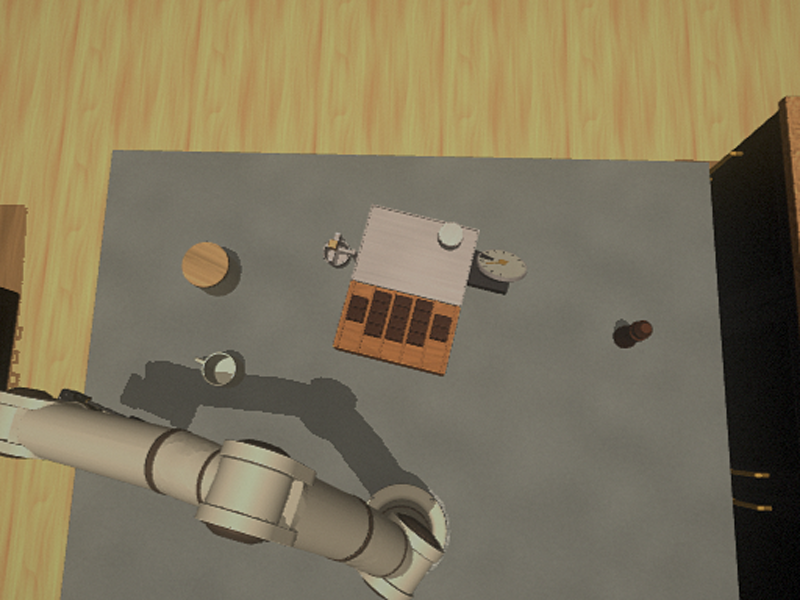

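Top view (800×600): block corners at about (350,281), (462,306), (444,375) and (333,347). The pail's grip is near (333,243), and the tin is near (450,235), right of centre on the pan. From left (+y) to right the bars are short, long, long, long, short. Next I'll estimate the frame roughly and take a wrist view.

```bash
cat > h.py <<'E'
from cell import *
import numpy as np, cv2, json
from scipy.spatial.transform import Rotation as R
def cam(n):
    c=capture(n); c["R"]=R.from_quat(c["rotation"]).as_matrix() if np.size(c["rotation"])==4 else np.array(c["rotation"]).reshape(3,3)
    c["f"]=192/np.tan(np.radians(c["vfov"])/2); return c
def ray(c,u,v,z):
    d=c["R"]@np.array([(u-c["cx"])/c["f"],(v-c["cy"])/c["f"],1]); p=np.array(c["position"]); return p+d*(z-p[2])/d[2]
def proj(c,P):
    q=c["R"].T@(np.array(P)-c["position"]); return c["cx"]+c["f"]*q[0]/q[2], c["cy"]+c["f"]*q[1]/q[2]
def down(a):  # tool z down, jaw axis (tool x) at world angle a
    return (R.from_euler('z',a)*R.from_quat([1,0,0,0])).as_quat()
def save(c,name,box=None,s=None):
    im=c["image"][:,:,::-1]
    if box: im=im[box[1]:box[3],box[0]:box[2]]
    s=s or min(800/im.shape[1],600/im.shape[0]); cv2.imwrite(f"pics/{name}.png",cv2.resize(im,None,fx=s,fy=s,interpolation=cv2.INTER_CUBIC))
E
python3 - <<'E'
from h import *
c=cam("top"); k=.64
P=[ray(c,u*k,v*k,.076) for u,v in [(350,281),(462,306),(444,375),(333,347)]]
print(np.round(P,3))
e=(P[0]+P[1])/2; y=P[0]-P[1]; print("edge",e,np.linalg.norm(y),np.linalg.norm(P[1]-P[2])); yaw=np.arctan2(-y[0],y[1]); print("yaw",yaw)
print("pail grip",ray(c,333*k,243*k,.14),"tin",ray(c,450*k,235*k,.11))
X=np.array([np.cos(yaw),np.sin(yaw)])
for a in (yaw,yaw+np.pi/2,yaw-np.pi/2):
  for z in (.4,.45):
    q=ik([*(e[:2]+0.03*X),z],down(a)); print(a,z,q)
E
```

```text
[[ 0.589  0.139  0.076]
 [ 0.532 -0.137  0.076]
 [ 0.363 -0.095  0.076]
 [ 0.425  0.174  0.076]]
edge [0.56021542 0.000999   0.076     ] 0.28164234852883835 0.17381077683534513
yaw -0.20348435569722687
pail grip [0.66680907 0.17675399 0.14      ] tin [ 0.7011693  -0.10418087  0.11      ]
-0.20348435569722687 0.4 [-0.11924503  0.24690526  0.10337974  1.48182716 -0.02553677  1.41417617
 -0.21847942]
-0.20348435569722687 0.45 [-0.11509924  0.23646874  0.09944502  1.38788142 -0.02329281  1.51838223
 -0.220668  ]
1.3673119710976698 0.4 [ 0.01515996  0.24933647 -0.06555618  1.47692343  0.01636182  1.41586689
  1.31641243]
1.3673119710976698 0.45 [ 0.00371412  0.23860879 -0.05183334  1.38348844  0.01226162  1.51980771
  1.32003383]
-1.7742806824921233 0.4 [-0.23819562  0.2495058   0.25338081  1.48609741 -0.06270912  1.41394811
 -1.75681643]
-1.7742806824921233 0.45 [-0.22647887  0.23837634  0.24161258  1.3919386  -0.05660631  1.5180376
 -1.76273862]
```

```bash
python3 - <<'E'
from h import *
a=-.215; X=np.array([np.cos(a),np.sin(a)]);Y=np.array([-X[1],X[0]]); e=np.array([.56,.001])
move_ptp([*(e+.02*X+.05*Y),.45],down(a)); c=cam("wrist"); save(c,"w1")
import pickle; pickle.dump(c,open("w1.pkl","wb")); print(read_time_s(),c["position"],np.round(c["R"],2).tolist())
E
```

```text
2.6833 [0.60560886 0.114308   0.60772563] [[0.98, -0.2, -0.05], [-0.21, -0.95, -0.25], [-0.0, 0.25, -0.97]]
```

View pics/w1.png

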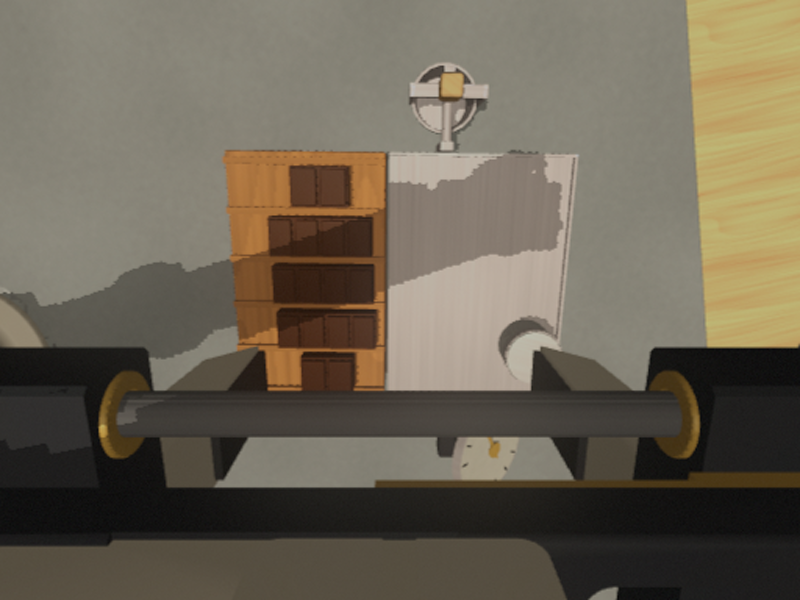

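The wrist view shows block corners (226,152) and (386,152), the pan-side edge running to (386,386), the grip top at (452,83), and bar rear ends at x = 290, 268, 273, 277 and 302.

```bash
python3 - <<'E'
from h import *
import pickle; c=pickle.load(open("w1.pkl","rb")); k=.64
r=lambda u,v,z: ray(c,u*k,v*k,z)
A=r(386,152,.076);B=r(386,386,.076);C=r(226,152,.076)
y=(A-B)/np.linalg.norm(A-B); yaw=np.arctan2(-y[0],y[1]); x=(A-C); print("yaws",yaw,np.arctan2(x[1],x[0]),np.linalg.norm(x),np.linalg.norm(A-B))
for w in (yaw,np.arctan2(x[1],x[0])):
  X=np.array([np.cos(w),np.sin(w)]);Y=np.array([-X[1],X[0]]); e=A[:2]-.14*Y; print("edge",e)
  f=lambda u,v,z: np.round([(r(u,v,z)[:2]-e)@X,(r(u,v,z)[:2]-e)@Y],4)
  print("grip",f(452,80,.145),"peg",f(447,125,.112),"tin",f(533,356,.11))
  for u,u2,v in ((290,350,186),(268,373,236),(273,375,284),(277,377,329),(302,354,372)): print(f(u,v,.096),f(u2,v,.096))
  print([proj(c,[*(e+p[0]*X+p[1]*Y),p[2]]) [0]/k for p in [(.06,.19,.145)]],np.array(proj(c,[*(e+.06*X+.19*Y),.145]))/k)
E
```

```text
yaws -0.21878857339958552 -0.21236033994851558 0.16658885600020115 0.26347110400262824
edge [0.56662782 0.00281786]
grip [0.0595 0.1977] peg [0.0593 0.1636] tin [ 0.1601 -0.0718]
[-0.0973  0.1054] [-0.0362  0.1058]
[-0.1228  0.0543] [-0.0131  0.0551]
[-0.1206  0.003 ] [-0.0113  0.0037]
[-0.1191 -0.0476] [-0.0094 -0.0468]
[-0.0939 -0.0981] [-0.0354 -0.0976]
[np.float64(452.25525995356736)] [452.25525995  89.45630291]
edge [0.56750694 0.00262535]
grip [0.0599 0.1973] peg [0.0595 0.1632] tin [ 0.1587 -0.0728]
[-0.0975  0.106 ] [-0.0364  0.106 ]
[-0.1234  0.0551] [-0.0136  0.0552]
[-0.1215  0.0038] [-0.0121  0.0038]
[-0.1203 -0.0468] [-0.0106 -0.0467]
[-0.0954 -0.0974] [-0.037  -0.0974]
[np.float64(451.9028797842967)] [451.90287978  88.98196195]
```

```bash
cat >> h.py <<'E'
YAW=-.215; X=np.array([np.cos(YAW),np.sin(YAW)]); Y=np.array([-X[1],X[0]]); E0=np.array([.5674,.0047])
def W(x,y,z): return [*(E0+x*X+y*Y),z]
D=down(YAW)
E
python3 - <<'E'
from h import *
c=cam("top"); print("can",ray(c,206*.64,265*.64,.124))
set_gripper(.06,30)
move_ptp(W(.06,.192,.22),D); move_linear(W(.06,.192,.126),rate=.12); f0=read_force()
print(read_eef_pos(),f0)
set_gripper(0); print("gap",read_finger_gap())
move_linear(W(.06,.192,.149),rate=.04); sleep(.3); f1=read_force()
print("lift",f1-f0,read_finger_gap(),read_eef_pos(),read_time_s())
c=cam("wrist"); save(c,"w2"); c=cam("scene"); save(c,"s2",(190,130,350,290))
E
```

```text
can [0.61046309 0.48076727 0.124     ]
[0.66775719 0.17961092 0.1270535 ] [-0.29071583 -0.74648561 -0.60589531]
gap 0.01972997200831106
lift [ 0.39514105  0.77453856 -1.07111505] 0.019789329567325854 [0.66682308 0.17942836 0.14870324] 7.2
```

View pics/s2.png

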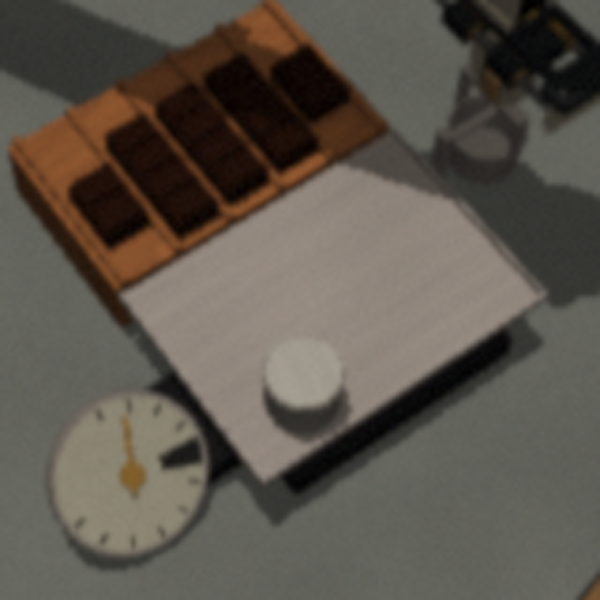

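The pail is held and upright, and the needle sits on tick 1, so the tin is about 95 g. I'll move the pail sideways off the hook and set it down.

```bash
python3 - <<'E'
from h import *
move_linear(W(.06,.192,.151),rate=.04)
hit=move_linear(W(.06,.295,.151),rate=.08,contact_N=6); print("hit",hit,read_eef_pos(),read_force())
if not hit:
    print(move_linear(W(.06,.295,.112),rate=.08)); sleep(.2)
    print("down",move_linear(W(.06,.295,.085),rate=.02,contact_N=2.5),read_eef_pos(),read_force())
    set_gripper(.05); move_linear(W(.06,.295,.22),rate=.15)
    move_ptp(W(.0,.03,.42),D); c=cam("wrist"); save(c,"w3")
    c=cam("scene"); save(c,"s3",(190,130,350,290)); print(read_time_s())
E
```

```text
hit False [0.68915535 0.27907352 0.15105625] [ 0.11417597 -0.67198393 -1.50266806]
False
down True [0.68856538 0.28024181 0.0985908 ] [-0.96629556 -1.44299244  3.85249706]
13.6333
```

View pics/w3.png

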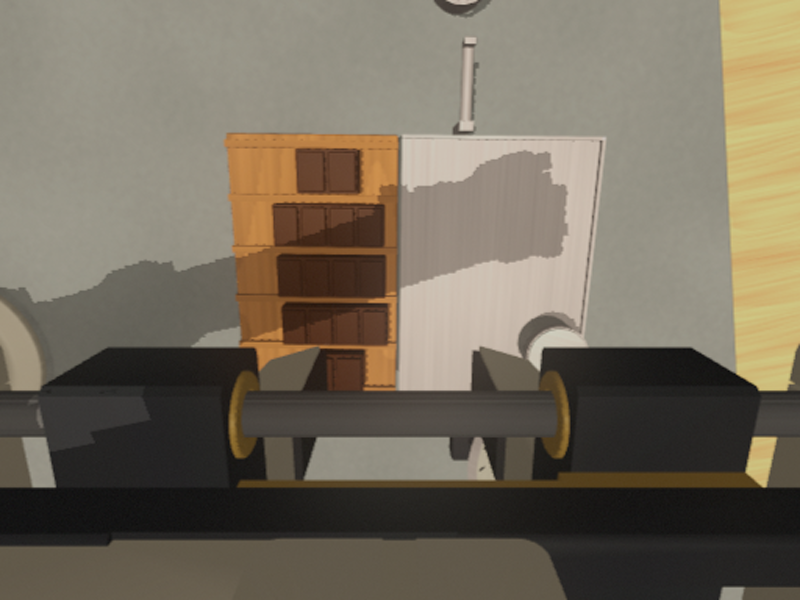

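```bash
cat >> h.py <<'E'
t={0:(99,414),1:(128,404),2:(157,410),3:(181,425),5:(193,481),6:(183,515),7:(161,532),8:(132,545),9:(105,538),10:(80,522)}
k=np.array(list(t))*.45; A_=np.c_[np.ones(len(k)),np.sin(k),np.cos(k)]
M_,*_=np.linalg.lstsq(A_,np.array(list(t.values()),float)/3.75+[190,130],rcond=None)
RES=np.abs(A_@M_-np.array(list(t.values()))/3.75-[190,130]).max()
def needle():
    c=capture("scene"); im=c["image"]; hsv=cv2.cvtColor(im,cv2.COLOR_RGB2HSV)
    v,u=np.mgrid[:384,:512]; s=np.linalg.solve(M_[1:].T,np.stack([u.ravel()-M_[0,0],v.ravel()-M_[0,1]]))
    r=np.hypot(*s).reshape(u.shape); a=np.arctan2(s[0],s[1]).reshape(u.shape)
    w=((hsv[...,1].astype(float)-90).clip(0))*((hsv[...,0]>8)&(hsv[...,0]<32)&(r>.35)&(r<.85)&(hsv[...,2]>60))
    z=(w*np.exp(1j*a)).sum(); return np.angle(z),abs(z)/max(w.sum(),1),(w>0).sum(),c
def push(y,xs,xe,z=.074):
    set_gripper(0); move_ptp(W(xs,y,.16),D); move_linear(W(xs,y,z),rate=.12)
    p=read_eef_pos(); print("start z",p[2]); move_linear(W(xe,y,z),rate=.07); print("f",read_force())
    move_linear(W(xe-.03,y,z),rate=.15); move_linear(W(xe-.03,y,.16),rate=.2)
E
python3 - <<'E'
from h import *
print("dial fit res",RES,M_); print(needle()[:3])
push(.052,-.151,-.008); sleep(.5)
n=needle(); print(n[:3],n[0]/.0045,read_time_s()); save(n[3],"s4",(190,130,350,290))
E
```

```text
dial fit res 0.7258190405606513 [[224.78369857 256.36200768]
 [ 15.37869029  -9.65405002]
 [ -8.17725077 -15.89635681]]
(np.float64(0.3614709344304814), np.float64(0.9990807939495893), np.int64(16))
start z 0.07450786308406879
f [-0.56111334 -0.49595024  0.41259651]
(np.float64(1.151510760097073), np.float64(0.999051414040259), np.int64(16)) 255.89128002157182 20.3
```

View pics/s4.png

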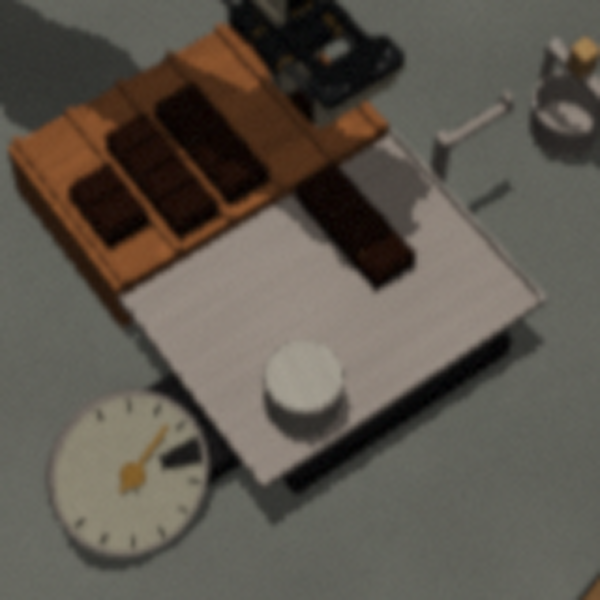

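Pail upright on the counter, hook free, and the first long bar on the pan. The needle reads about 256 g, and any long bar (127–180 g) would bring that to 383–436 g, inside the mark. I'll push the middle long bar.

```bash
python3 - <<'E'
from h import *
push(0,-.151,-.006); 
move_ptp(W(-.0,.0,.40),D); sleep(.5)
n=needle(); print(n[:3],n[0]/.0045,read_time_s()); save(n[3],"s5",(190,130,350,290))
c=cam("wrist"); save(c,"w5")
E
```

```text
start z 0.07425819909786975
f [-1.64424619  0.37991028  0.1579728 ]
(np.float64(1.809916451159439), np.float64(0.9984967016812257), np.int64(23)) 402.2036558132087 26.6167
```

View pics/s5.png

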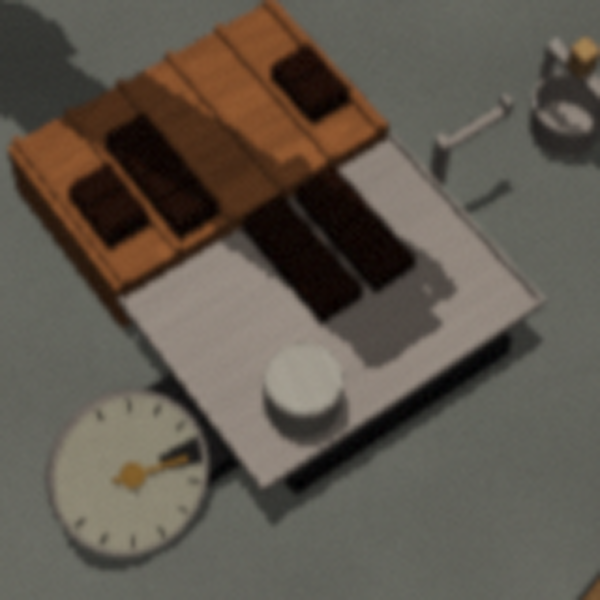

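View pics/w5.png

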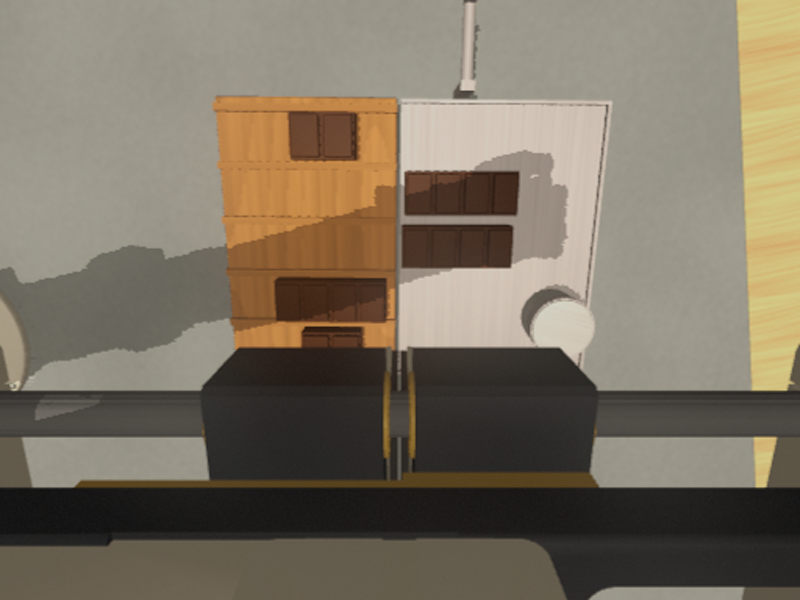

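Needle at about 1.81 rad, in the middle of the mark. The rear ends of the bars (px 403–405) are only 1–3 mm past the pan's edge, so I'll nudge both about 7 mm further for margin.

```bash
python3 - <<'E'
from h import *
push(0,-.03,.003); push(.052,-.03,.003)
move_ptp(W(-.0,.0,.40),D); sleep(.6)
n=needle(); print(n[:3],n[0]/.0045,read_time_s()); save(n[3],"s6")
c=cam("wrist"); save(c,"w6",(130,40,400,240))
E
```

```text
start z 0.0747461573340821
f [ 0.41926751 -0.45814824 -0.03342508]
start z 0.07453130687305434
f [1.34516247 0.82055113 0.33431348]
(np.float64(1.8161415968218326), np.float64(0.9986851198677583), np.int64(22)) 403.5870215159628 34.8583
```

View pics/w6.png

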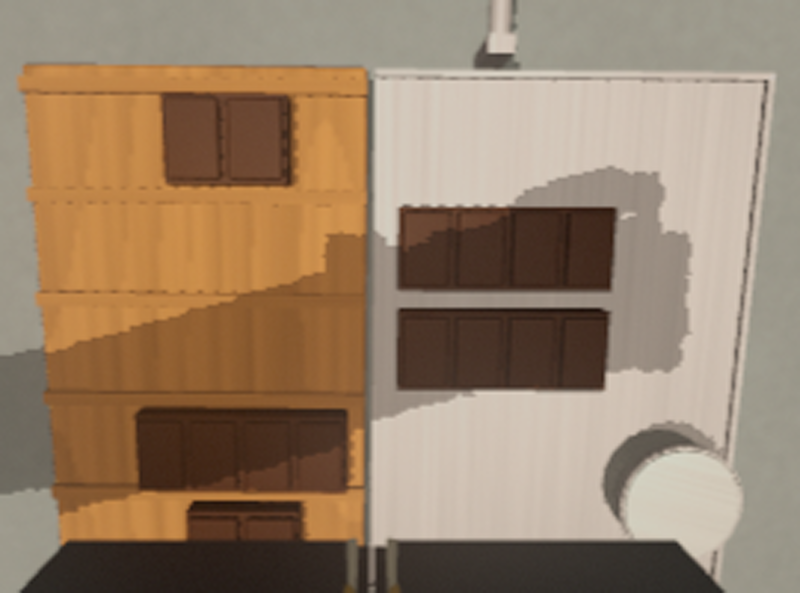

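View pics/s6.png

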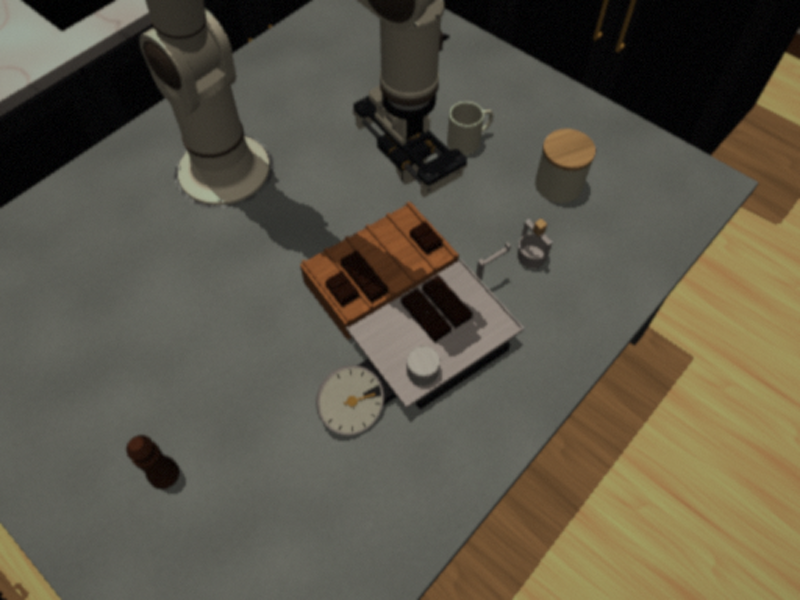

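Both bars now lie wholly on the pan, their rear ends about 13 mm inside its edge and their fronts clear of the tin. The other bars are still in their grooves, the pail is upright and the needle is in the mark. Handing in.

```bash
python3 -c "
from cell import *
sign_off(); print(read_time_s())"
```

```text
the job is handed in; nothing more can be done
the job is handed in; nothing more can be done
```

The chocolate is weighed out and the job is handed in: the needle rests at about 1.82 rad (about 404 g), near the middle of the 1.6–2.0 rad mark. The last clock reading before hand-in was 34.9 s.

- **Pail:** I lifted it off the hook first and stood it upright on the counter, clear of the hook.
- **Bars used:** I pushed two long bars along their grooves onto the pan. After the first pass their rear ends were only 1–3 mm past the pan's edge, so I nudged both about 10 mm further on. The final picture shows both flat and wholly on the pan, clear of the tin.
- **Left alone:** The tin is still standing on the pan, and the other three bars are still in their grooves. I left the mug, canister and mill alone.

One check disagreed: the force reading when I lifted the pail suggested only about 110 g, below its stated minimum of 150 g. I put this down to sensor noise, because the pictures showed the pail free of the hook.

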